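# Zero the measuring stand and hold its rod fully extended

### The arm

A 6-joint arm with a two-finger parallel gripper is mounted at the origin on the work surface. World frame = base frame: x ahead of the robot, y to its left, z up, the work surface at z = 0. Lengths are in m, angles in rad, forces in N, time in s.
With the tool pointing down it reaches from about 0.275 to 0.85 m from the base axis. Payload 19 kg.
Tool frame: the origin (TCP) lies at the very end of the fingers, on their centre line; the grasp point (between the pads) lies 19 mm behind it; z points along the fingers, y is the line along which they close (so a half turn about z gives the same grasp; the last joint's range is limited). The gripper opens to 85 mm and grips with 20 to 120 N. Pads are 22 mm wide; open, the fingers measure 114 mm over their backs; the gripper's body (76 mm by 85 mm) begins 54 mm behind the grasp point. The pads swing forward as they close: fully open they stand 13 mm farther back than shut.
Start: joints at [1.023, 0.15, 1.437, -0, 1.554, -0.134], TCP at [0.231, 0.526, 0.231] pointing down, gripper open.
Joint ranges: [-2.8, 2.8], [-0.68, 2.1], [0.12, 2.68], [-1.39, 4.53], [0.16, 2.79], [-2.81, 2.81]. Speed limits (rad/s): [1.89, 1.89, 2.22, 3.01, 3.01, 3.01].

### API

Orientations are given as a unit quaternion [w, x, y, z].
In Python, from workcell import arm, optics gives the robot as it stands.
- The arm moves only by the tool send_rows, never from a script. Its argument "motion" is one flat list of numbers, 7 for each row, row after row: the closure, from 0 (fully open) to 1 (shut), then the shift along the tool's x, y, z as a fraction of full scale, then the turn, a rotation vector about the tool's x, y, z as a fraction of full scale. In form: [gripper, tx, ty, tz, ax, ay, az, gripper, tx, ty, tz, ax, ay, az, ...]. A call has 1 to 12 rows; each row shifts and turns the commanded pose from where the row before left it, along the tool's axes as they then stand; what a row does not reach is not made up. Full scale, the value 1, is 25 mm for a shift and 8 degrees for a turn. A row lasts 1/8 s, in which the tool goes at most 62.5 mm and 10.7 degrees, less where a joint would pass 70% of its speed; a pose out of reach is approached as far as the arm can. A call with a number of a shift or a turn outside -1 to 1 is refused whole. A call with a gripper value outside its range is refused whole. The fingers move at their own pace and stop on an object; the grip force is fixed at half the most. Time passes only in rows, so rows that do not move let the fingers close. It gives the time, the measured TCP pose, the force, the opening and the grip force at its end, in the units of the state.
- arm.observe(): the state, without advancing time (a new reading comes with each control period).
- optics.capture(name): name is "scene" or "top" or "wrist"; returns the picture (384x512x3 uint8, red, green, blue); there is no depth.
- optics.camera_model(name): a dict with "fx", "fy", "cx", "cy" (pixels), "R" (3x3) and "t" (3): a world point X has camera coordinates R X + t. Camera axes: x right, y down, z forward; pixel columns grow to the right and rows downward; lengths in m; the calibration is good to about 2 mm. A picture is of the moment at which its call begins: read the wrist's pose just before it. camera_model takes no time and is no camera call; for the wrist camera it gives the pose at the moment of the call.
- arm.finish_job(): hands the job in; it is judged then, once.
The state is a dict: "time_s": time; "q": joint angles; "qvel": joint speeds; "joint_efforts": joint torques, N m; "tcp_pos": TCP position; "tool_rot": TCP orientation; "force": force on the tool from outside, world axes, zero at the start; "wrist_torque": the same for the moment, N m; "grip_width": finger opening in m; "grasp_force": force on a finger pad.
Only numpy, scipy, OpenCV 4.12 (cv2) and the standard library are available. Lean on these libraries where they do the work, as an engineer would, in place of code of your own. Each camera call takes 0.05 s, during which the arm holds its last target. There are 200 camera calls.

### The job

On the measuring stand, turn the dial's knob counter-clockwise back to its zero stop. Then pinch the head of the telescoping rod so that its release button is pressed in, pull it straight up past the first stop to the second stop, and finish while still holding the rod there, fully extended. Leave everything else on the shelf standing where it is.

Things in the scene. Friction and masses are not known exactly. Their poses are not given: they have to be found in the camera images.
- stand: Measuring stand: grey plate 110 (x) x 290 (y) x 12 mm fixed to the shelf in front of the robot, turned up to 40 degrees either way. Origin at the middle of its underside, z up, -x towards the robot. On it, 85 mm towards -y, a grey box (96 x 96 mm, top at 62 mm) with a round white dial and a knob; 85 mm towards +y, the upright telescoping rod.
- knob_grip (a point): Black bar knob in the middle of the dial: bar 46 mm long, 14 mm wide, top at 108 mm above the shelf, on a disc 48 mm across topped at 78 mm. The point is on the vertical turning axis, 100 mm above the shelf, 7 mm below the bar's top. Its axes turn with the knob: x runs along the bar, the white line on top is on the -x half, z is up.
- knob (a joint): Knob angle in rad: 0 at the zero stop, growing clockwise seen from above (to 1.6); begins between 0.6 and 1.35. Turn it counter-clockwise seen from above to the stop, where the bar lies along the stand's x and its white line points to the thick first mark of the scale, on the dial's side towards the robot. It stays where it is left; turning takes 0.04 N m.
- head_grip (a point): Head of the rod: black block 40 (x) x 30 (y) x 52 (z) mm on top of the rod. The point is on the rod's axis at the height of the release button's middle, 22 mm below the head's top, 160 mm above the shelf when the rod is in; it moves with the head. Axes as the stand's; the button is on the +y side. A collar 36 x 40 mm, top at 120 mm, stands 10 mm below the head.
- release (a joint): Steel release button, 20 x 20 mm, on the head's +y side, standing 8 mm out of it (so 38 mm across head and button, 32 mm when fully pressed). Value: m pressed in towards -y, 0 to 0.006, springy (2 N at first, 4.4 N fully in). A two-finger pinch across the head along its y axis presses it fully. Until it is pressed more than about 3 mm, a latch keeps the rod in.
- rod_inner (a joint): Pull-out of the inner tube from the middle tube in m, straight up: 0 fully in, 0.070 at its stop (the first stop). A spring and its weight draw it back with about 3 to 4.5 N when let go; let go, it comes to rest 16 mm short of fully in, on the latch, until the button is pressed again.
- rod_mid (a joint): Pull-out of the middle tube from the base in m, straight up: 0 fully in, 0.070 at its stop (the second stop). It follows once the inner tube is at its stop and needs 8 to 10 N in all; the springs draw it back when let go. Fully out, the head is 140 mm higher than at the start.
- bulb_a: Pear-shaped white LED bulb upright in a cardboard sleeve 52 x 52 mm, 114 mm high; leave alone. Origin at the underside, as for all the following.
- bulb_b: A second bulb like it; leave alone.
- cup: Stainless steel cup, 72 mm across, 85 mm high; leave alone.
- torch: Small aluminium torch standing on its head, 44 mm across, 118 mm high; leave alone.
- tray: Bamboo tray with AA cells, 85 (x) x 150 (y) x 22 mm; leave alone.
- remote: Red remote control lying flat, 155 (x) x 45 (y) x 20 mm; leave alone.
- tape: Roll of paper tape lying flat, 84 mm across, 25 mm high; leave alone.

How it is judged:
By the outcome, as a careful person would: the job done as asked, in the order asked, and still so for the second after the job is handed in, while the arm keeps its last pose, push and grip.
It also fails if it takes over 45 s, if anything falls off the work surface, if the arm or the gripper's body presses on something with over 40 N, if the wrist force passes 120 N, or if a joint passes its speed limit or range.

## Working session

There is one attempt and no reset: what is moved stays moved. The work goes in short steps, Python scripts to look and compute and a tool call to move; the robot and the scene stay as the last step left them, time stands still between calls to the robot, and variables do not carry over. Pictures are saved under pics/ and viewed, at most 10 in all, crops included, and the job is handed in when it is done.

Besides the shell and the picture viewer there is one more tool, called after "Emit:" as name(argument=value, ...), one argument or row to a line, values as JSON. send_rows: Moves the arm, as the interface text tells. Shift numbers are shares of 25 mm and turn numbers shares of 8 degrees, none past 1 either way. Its arguments: {"type":"object","properties":{"motion":{"type":"array","items":{"type":"number"}}},"required":["motion"]}

```bash
mkdir -p pics; ls; cat > h.py <<'E'
from workcell import arm, optics
import numpy as np, cv2
def snap(n,f):
    m=optics.camera_model(n); im=optics.capture(n); cv2.imwrite('pics/'+f,im[:,:,::-1]); return im,m
def ray(m,u,v):
    R=np.array(m['R']);t=np.array(m['t']); d=R.T@np.array([(u-m['cx'])/m['fx'],(v-m['cy'])/m['fy'],1]); return -R.T@t,d
def onz(m,u,v,z):
    o,d=ray(m,u,v); return o+d*(z-o[2])/d[2]
def proj(m,X):
    c=np.array(m['R'])@np.array(X)+np.array(m['t']); return m['fx']*c[0]/c[2]+m['cx'],m['fy']*c[1]/c[2]+m['cy']
E
python3 - <<'E'
from h import *
import json
a,m=snap('top','top0.png');b,n=snap('scene','scene0.png')
cv2.imwrite('pics/both0.png',cv2.resize(np.vstack([a,b])[:,:,::-1],None,fx=.78,fy=.78))
for k in (m,n): print(ray(k,k['cx'],k['cy']),k['fx'])
s=arm.observe();print(s)
E
```

```text
pics
(array([0.42367168, 0.07931571, 1.03335408]), array([ 0.16580356, -0.00863778, -0.98612097])) 379.5270461997924
(array([ 1.19493918, -0.4018623 ,  0.74772805]), array([-0.60531922,  0.48405108, -0.63188859])) 362.06012761663715
{'time_s': 0.1, 'q': array([ 1.02299016e+00,  1.50923020e-01,  1.43791893e+00, -2.15771328e-05,
        1.55381402e+00, -1.34013040e-01]), 'qvel': array([-7.86164123e-04, -8.40992731e-04, -2.84544004e-03, -7.45418020e-06,
       -3.22816425e-04, -1.33030432e-03]), 'joint_efforts': array([ 4.54578461e-03, -7.14375257e+01, -5.71801651e+01, -9.65936442e-05,
        6.94983712e-03, -5.19362311e-05]), 'tcp_pos': array([0.23111845, 0.52627397, 0.23076714]), 'tool_rot': array([-1.67590901e-04,  2.05423430e-01,  9.78673046e-01, -5.04668446e-04]), 'force': array([-0.10473045, -0.7040918 , -0.46064876]), 'wrist_torque': array([-0.05221114,  0.03059118, -0.0229124 ]), 'grasp_force': 0.0, 'grip_width': 0.08550858256116006}
```

View pics/top0.png

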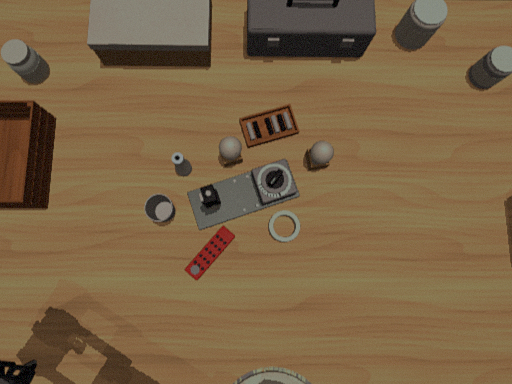

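View pics/scene0.png

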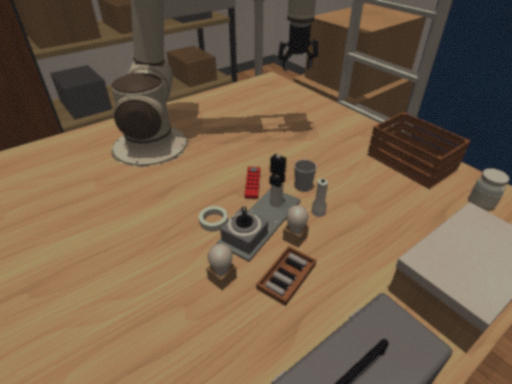

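Top view: the stand has its head at about (209,196) and its dial at about (274,181). Bulbs are at (231,150) and (320,155), the tape at (284,226), the remote at (210,252), the torch at (180,163) and the cup at (159,209).

```bash
python3 - <<'E'
from h import *
m=optics.camera_model('top');a=cv2.imread('pics/top0.png')
c=a[120:260,135:345]; cv2.imwrite('pics/crop0.png',cv2.resize(c,(788,525),interpolation=cv2.INTER_CUBIC))
for n,u,v,z in [('head',209,195,.182),('knob',275,180,.108),('dial',273,182,.062),('p1',189,193,.012),('p2',286,161,.012),('p3',298,192,.012),('p4',199,227,.012)]: print(n,onz(m,u,v,z).round(3))
E
```

```text
head [0.562 0.155 0.182]
knob [ 0.612 -0.002  0.108]
dial [ 0.616 -0.001  0.062]
p1 [0.594 0.225 0.012]
p2 [ 0.686 -0.041  0.012]
p3 [ 0.599 -0.073  0.012]
p4 [0.502 0.195 0.012]
```

View pics/crop0.png

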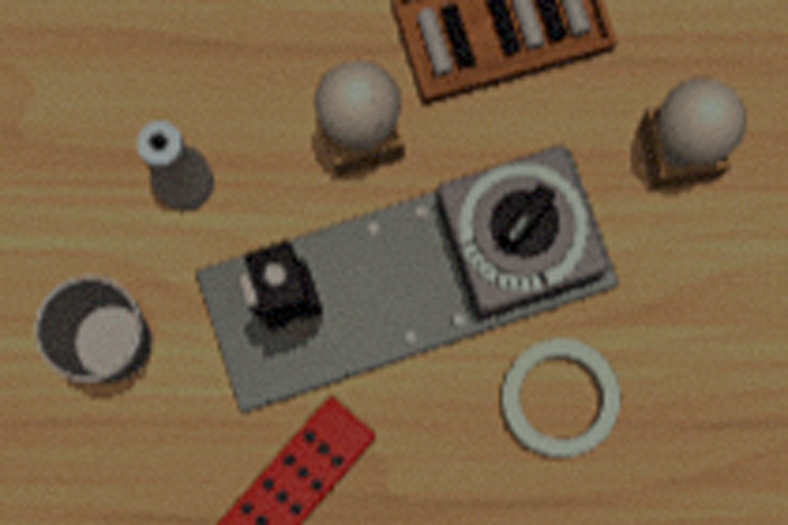

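Estimates: yaw is about 19°, the knob is near (0.618,-0.003), the head is near (0.565,0.157), and the knob angle is about 59°. I'll move above the knob.

Emit:
send_rows(
  motion=[0, -0.945, -0.548, -0.1, 0, 0, 0, 0, -0.945, -0.548, -0.1, 0, 0, 0, 0, -0.945, -0.548, -0.1, 0, 0, 0, 0, -0.945, -0.548, -0.1, 0, 0, 0, 0, -0.945, -0.548, -0.1, 0, 0, 0, 0, -0.945, -0.548, -0.1, 0, 0, 0, 0, -0.945, -0.548, -0.1, 0, 0, 0, 0, -0.945, -0.548, -0.1, 0, 0, 0, 0, -0.945, -0.548, -0.1, 0, 0, 0, 0, -0.945, -0.548, -0.1, 0, 0, 0, 0, -0.945, -0.548, -0.1, 0, 0, 0, 0, -0.945, -0.548, -0.1, 0, 0, 0],
)

```text
time_s: 1.6
tcp_pos: [0.425, 0.2611, 0.2611]
tool_rot: [-0.0, 0.205, 0.979, -0.0]
force: [0.1, -0.5, -0.7]
grip_width: 0.0852
grasp_force: 0.0
```

Emit:
send_rows(
  motion=[0, -0.945, -0.548, 0, 0, 0, 0, 0, -0.945, -0.548, 0, 0, 0, 0, 0, -0.945, -0.548, 0, 0, 0, 0, 0, -0.945, -0.548, 0, 0, 0, 0, 0, -0.945, -0.548, 0, 0, 0, 0, 0, -0.945, -0.548, 0, 0, 0, 0, 0, -0.945, -0.548, 0, 0, 0, 0, 0, -0.945, -0.548, 0, 0, 0, 0, 0, -0.945, -0.548, 0, 0, 0, 0, 0, -0.945, -0.548, 0, 0, 0, 0, 0, -0.945, -0.548, 0, 0, 0, 0, 0, -0.945, -0.548, 0, 0, 0, 0],
)

```text
time_s: 3.1
tcp_pos: [0.619, -0.0039, 0.2612]
tool_rot: [-0.0, 0.205, 0.979, -0.0]
force: [1.6, -0.5, 1.1]
grip_width: 0.0856
grasp_force: 0.0
```

Emit:
send_rows(
  motion=[0, 0, 0, 0, 0, 0, 1, 0, 0, 0, 0, 0, 0, 1, 0, 0, 0, 0, 0, 0, 0, 0, 0, 0, 0, 0, 0, 0],
)

```text
time_s: 3.6
tcp_pos: [0.6183, -0.0028, 0.2612]
tool_rot: [-0.0, 0.338, 0.941, -0.0]
force: [0.3, 0.5, 0.5]
grip_width: 0.0853
grasp_force: 0.0
```

```bash
python3 - <<'E'
from h import *
s=arm.observe();print(s['tcp_pos'],s['tool_rot'],s['time_s'],s['force'])
a,m=snap('wrist','w1.png'); print(ray(m,m['cx'],m['cy']))
np.savez('w1.npz',**{k:np.array(v) for k,v in m.items()})
for X in [(.623,-.004,.108),(.567,.157,.182)]: print(proj(m,X))
E
```

```text
[ 0.6183056  -0.00281795  0.2612406 ] [-5.82296944e-05  3.38108598e-01  9.41107097e-01 -6.04804625e-05] 3.6 [0.29549688 0.53262899 0.46942781]
(array([0.56513813, 0.04131819, 0.40409947]), array([ 0.21027232, -0.17260144, -0.96228597]))
(np.float64(263.36663459864184), np.float64(184.33052550615253))
(np.float64(408.1641162310747), np.float64(-16.162712194485124))
```

View pics/w1.png

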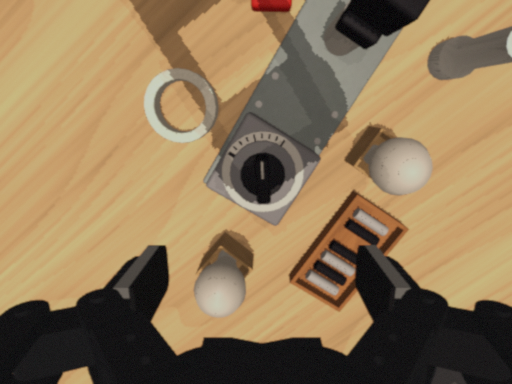

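Wrist view: disc at about (263,175), bar running near-vertical (263,155 to 264,203) with the white line at the top. The box corners are roughly (248,112), (320,158), (276,224) and (206,182).

```bash
python3 - <<'E'
from h import *
m=dict(np.load('w1.npz'));a=cv2.imread('pics/w1.png')
P=np.array([onz(m,u,v,.062) for u,v in [(248,112),(320,158),(276,224),(206,182)]])
print(P.round(4),P.mean(0),np.linalg.norm(np.roll(P,-1,0)-P,axis=1))
e=P[0]-P[3]; print('yaw+90',np.degrees(np.arctan2(e[1],e[0]))); e=P[1]-P[2]; print(np.degrees(np.arctan2(e[1],e[0])))
e=P[1]-P[0];print('yaw',np.degrees(np.arctan2(e[1],e[0])));e=P[2]-P[3];print(np.degrees(np.arctan2(e[1],e[0])))
b=onz(m,262.5,163,.108);c=onz(m,263,180,.108);e=b-c;print('line',b,c,np.degrees(np.arctan2(e[1],e[0])))
cv2.imwrite('pics/w1c.png',cv2.resize(a[100:235,190:335],None,fx=4,fy=4,interpolation=cv2.INTER_CUBIC))
E
```

```text
[[ 0.5612  0.0262  0.062 ]
 [ 0.6485  0.0555  0.062 ]
 [ 0.6779 -0.0298  0.062 ]
 [ 0.5892 -0.0587  0.062 ]] [ 0.61920092 -0.00170296  0.062     ] [0.09203417 0.09028259 0.09331216 0.08941816]
yaw+90 108.21036151861827
109.02249214157635
yaw 18.58824572470639
18.057856358304935
line [0.60635274 0.008616   0.108     ] [ 0.61945236 -0.001542    0.108     ] 142.20847309680508
```

View pics/w1c.png

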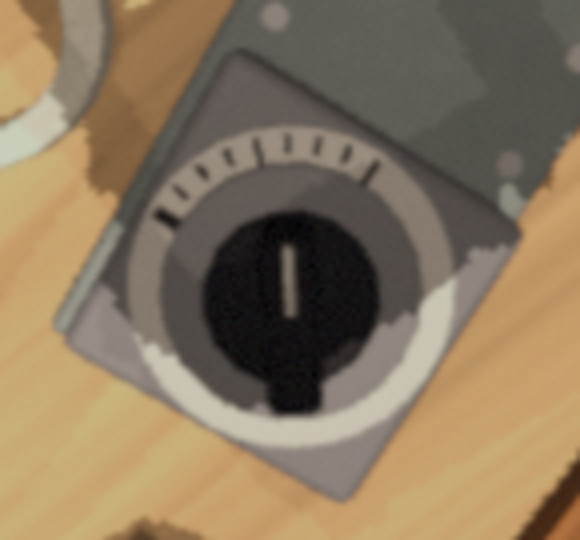

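The tool is already aligned with the bar (140.5° vs ~141°) and centred within about 1 mm. I'll descend and close.

Emit:
send_rows(
  motion=[0, 0, 0, -1, 0, 0, 0, 0, 0, 0, 1, 0, 0, 0, 0, 0, 0, 1, 0, 0, 0, 0, 0, 0, 1, 0, 0, 0, 0, 0, 0, 1, 0, 0, 0, 0, 0, 0, 1, 0, 0, 0, 0, 0, 0, 1, 0, 0, 0, 0, 0, 0, 1, 0, 0, 0, 0, 0, 0, 1, 0, 0, 0, 0, 0, 0, 0.08, 0, 0, 0, 0, 0, 0, 0, 0, 0, 0],
)

```text
time_s: 5.03
tcp_pos: [0.6185, -0.0026, 0.0852]
tool_rot: [0.0, 0.339, 0.941, 0.0]
force: [-0.3, -0.9, -0.3]
grip_width: 0.0857
grasp_force: 0.0
```

Emit:
send_rows(
  motion=[1, 0, 0, 0, 0, 0, 0, 1, 0, 0, 0, 0, 0, 0, 1, 0, 0, 0, 0, 0, 0, 1, 0, 0, 0, 0, 0, 0, 1, 0, 0, 0, 0, 0, 0, 1, 0, 0, 0, 0, 0, 0, 1, 0, 0, 0, 0, 0, 0, 1, 0, 0, 0, 0, 0, 0],
)

```text
time_s: 6.02
tcp_pos: [0.6187, -0.0023, 0.0847]
tool_rot: [0.001, 0.34, 0.941, 0.0]
force: [4.3, 3.2, 1.4]
grip_width: 0.013
grasp_force: 59.5
```

Gripped at 13 mm. Turning counter-clockwise.

Emit:
send_rows(
  motion=[1, 0, 0, 0, 0, 0, -0.8, 1, 0, 0, 0, 0, 0, -0.8, 1, 0, 0, 0, 0, 0, -0.8, 1, 0, 0, 0, 0, 0, -0.8, 1, 0, 0, 0, 0, 0, -0.8, 1, 0, 0, 0, 0, 0, -0.8, 1, 0, 0, 0, 0, 0, -0.8, 1, 0, 0, 0, 0, 0, -0.8, 1, 0, 0, 0, 0, 0, -0.4, 1, 0, 0, 0, 0, 0, -0.2, 1, 0, 0, 0, 0, 0, 0],
)

```text
time_s: 7.4
tcp_pos: [0.6184, -0.0041, 0.0847]
tool_rot: [0.0, -0.142, 0.99, -0.001]
force: [0.4, -10.6, 3.0]
grip_width: 0.0131
grasp_force: 59.7
```

```bash
python3 - <<'E'
from h import *
s=arm.observe();print(s['tcp_pos'],np.degrees(2*np.arctan2(s['tool_rot'][2],s['tool_rot'][1])),s['wrist_torque'],s['force'],s['q'])
E
```

```text
[ 0.61839435 -0.00411152  0.08472544] 196.29108377651605 [-1.96479656 -0.13563065  0.02902734] [  0.42907658 -10.60998208   3.00418348] [-0.12989953  0.32589984  1.52499902 -0.00249632  1.28972916 -1.98433763]
```

Emit:
send_rows(
  motion=[1, 0, -0.05, 0, 0, 0, -0.2, 1, 0, 0, 0, 0, 0, -0.2, 1, 0, 0, 0, 0, 0, -0.1, 1, 0, 0, 0, 0, 0, 0],
)

```text
time_s: 7.9
tcp_pos: [0.6187, -0.0042, 0.0847]
tool_rot: [0.0, -0.176, 0.984, -0.0]
force: [0.4, -3.7, 6.0]
grip_width: 0.0128
grasp_force: 60.8
```

```bash
python3 - <<'E'
from h import *
s=arm.observe();print(s['tcp_pos'],np.degrees(2*np.arctan2(s['tool_rot'][2],s['tool_rot'][1])),s['wrist_torque'],s['force'])
E
```

```text
[ 0.61868645 -0.00421406  0.08469168] 200.2669074719749 [-0.68597135 -0.07615703 -0.58899714] [ 0.40774366 -3.74178978  5.95320149]
```

Emit:
send_rows(
  motion=[1, 0, 0, 0, 0, 0, -0.12, 1, 0, 0, 0, 0, 0, 0],
)

```text
time_s: 8.15
tcp_pos: [0.6187, -0.0042, 0.0847]
tool_rot: [0.0, -0.184, 0.983, -0.0]
force: [-0.8, -4.3, 6.1]
grip_width: 0.013
grasp_force: 64.8
```

```bash
python3 - <<'E'
from h import *
s=arm.observe();print(s['tcp_pos'],np.degrees(2*np.arctan2(s['tool_rot'][2],s['tool_rot'][1])),s['wrist_torque'],s['force'])
E
```

```text
[ 0.61870414 -0.00420726  0.08470982] 201.20649548441443 [-0.5985364  -0.05833306 -1.0501617 ] [-0.80684526 -4.26157711  6.07560327]
```

The torque is 1 N·m with hardly any motion, so the knob is at its stop. I'll release, rise, shift over towards the head and look.

Emit:
send_rows(
  motion=[0, 0, 0, 0, 0, 0, 0, 0, 0, 0, 0, 0, 0, 0, 0, 0, 0, 0, 0, 0, 0, 0, 0, 0, 0, 0, 0, 0, 0, 0, 0, 0, 0, 0, 0, 0, 0, 0, -1, 0, 0, 0, 0, 0, 0, -1, 0, 0, 0, 0, 0, 0, -1, 0, 0, 0, 0, 0, 0, -1, 0, 0, 0, 0, 0, 0, -1, 0, 0, 0, 0, 0, 0, -1, 0, 0, 0, 0, 0, 0, -1, 0, 0, 0],
)

```text
time_s: 9.65
tcp_pos: [0.6184, -0.0038, 0.2601]
tool_rot: [-0.0, -0.184, 0.983, -0.0]
force: [1.0, -0.2, 1.2]
grip_width: 0.0854
grasp_force: 0.0
```

Emit:
send_rows(
  motion=[0, 0, 0, -1, 0, 0, 0, 0, 0, 1, -1, 0, 0, 0.34, 0, 0, 1, 0, 0, 0, 0, 0, 0, 1, 0, 0, 0, 0, 0, 0, 1, 0, 0, 0, 0, 0, 0, 0, 0, 0, 0, 0, 0, 0, 0, 0, 0, 0, 0],
)

```text
time_s: 10.52
tcp_pos: [0.5857, 0.0903, 0.3093]
tool_rot: [-0.0, -0.161, 0.987, -0.0]
force: [0.2, -0.4, 0.8]
grip_width: 0.0855
grasp_force: 0.0
```

```bash
python3 - <<'E'
from h import *
s=arm.observe();print(s['tcp_pos'],np.degrees(2*np.arctan2(s['tool_rot'][2],s['tool_rot'][1])),s['time_s'])
a,m=snap('wrist','w2.png'); print(ray(m,m['cx'],m['cy']))
np.savez('w2.npz',**{k:np.array(v) for k,v in m.items()})
for X in [(.619,-.003,.108),(.567,.158,.182)]: print(proj(m,X))
E
```

```text
[0.58573078 0.09026602 0.30928304] 198.53656741786128 10.525
(array([0.52033971, 0.06860455, 0.45215054]), array([ 0.25841445,  0.08684533, -0.96212258]))
(np.float64(172.381211403281), np.float64(171.35281873157197))
(np.float64(340.3193275748813), np.float64(190.3159497316499))
```

View pics/w2.png

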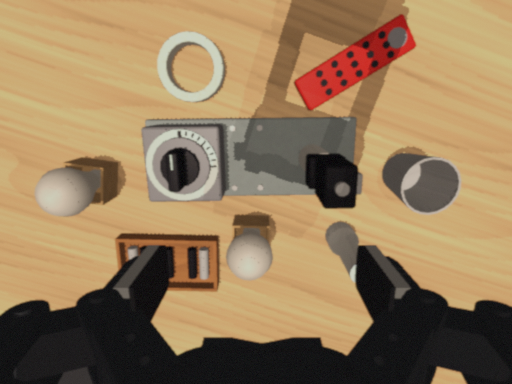

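The knob bar is at about (175,170) and the head top at about (342,189), with the button on the right. I'll check the knob angle in a crop.

```bash
python3 - <<'E'
from h import *
a=cv2.imread('pics/w2.png')
k=cv2.resize(a[110:210,130:230],(400,400),interpolation=cv2.INTER_CUBIC);h=cv2.resize(a[135:235,285:385],(400,400),interpolation=cv2.INTER_CUBIC)
cv2.imwrite('pics/w2c.png',np.clip(np.hstack([k,h])*1.4,0,255))
E
```

```text
[ WARN:0@0.072] global loadsave.cpp:1063 imwrite_ Unsupported depth image for selected encoder is fallbacked to CV_8U.
```

View pics/w2c.png

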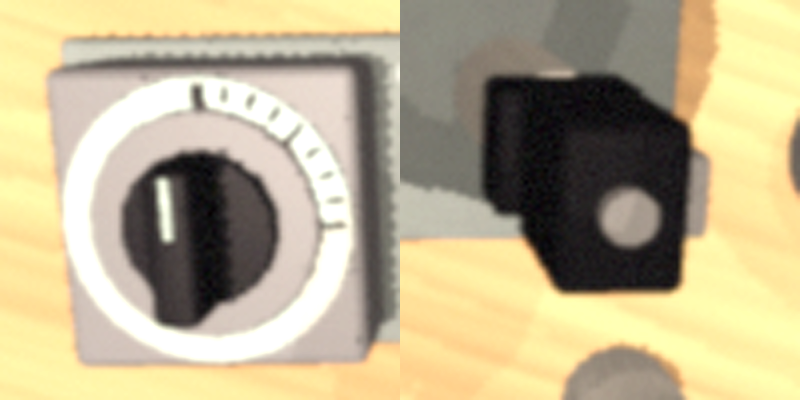

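```bash
python3 - <<'E'
from h import *
m=dict(np.load('w2.npz'))
K=lambda u,v,z:onz(m,130+u/4-.4,110+v/4-.4,z)
H=lambda u,v,z:onz(m,285+(u-400)/4-.4,135+v/4-.4,z)
d=lambda e:np.degrees(np.arctan2(e[1],e[0]))%360
print('line',d(K(160,178,.108)-K(169,240,.108)), K(160,178,.108),K(169,240,.108))
print('edges',d(K(52,75,.062)-K(78,360,.062)),d(K(355,65,.062)-K(362,360,.062)),d(K(52,75,.062)-K(355,65,.062)))
c=np.mean([K(52,75,.062),K(78,360,.062),K(362,360,.062),K(355,65,.062)],0);print('box',c)
print('mark',d(K(196,97,.062)-c))
print('mark-from ring centre',K(207,218,.062),d(K(196,97,.062)-K(207,218,.062)))
print('head',H(630,216,.182),[H(*p,.182) for p in [(562,118),(690,125),(682,288),(562,290)]])
E
```

```text
line 202.27904838083748 [ 0.60124749 -0.01060529  0.108     ] [ 0.6172597  -0.00404504  0.108     ]
edges 197.9807507475833 197.79803739674412 290.4044115737181
box [ 0.61961043 -0.0025883   0.062     ]
mark 201.9896662718015
mark-from ring centre [ 0.6196098  -0.00418293  0.062     ] 199.72246267280616
head [0.56503783 0.15889391 0.182     ] [array([0.54938119, 0.13646159, 0.182     ]), array([0.5419624 , 0.16339828, 0.182     ]), array([0.57683911, 0.17644803, 0.182     ]), array([0.58588467, 0.1509882 , 0.182     ])]
```

The line reads 202° and the mark about 200° (±3°), so the knob is at zero. The head is at (0.565,0.158), 171 mm from the knob, which fits. Moving over it and descending.

Emit:
send_rows(
  motion=[0, -0.06, 0.945, 0, 0, 0, 0, 0, 0, 0.945, 0, 0, 0, 0, 0, 0, 0.945, 0, 0, 0, 0, 0, 0, 0, 0.8, 0, 0, 0, 0, 0, 0, 1, 0, 0, 0, 0, 0, 0, 1, 0, 0, 0, 0, 0, 0, 1, 0, 0, 0, 0, 0, 0, 1, 0, 0, 0, 0, 0, 0, 1, 0, 0, 0, 0, 0, 0, 1, 0, 0, 0, 0, 0, 0, 0, 0, 0, 0],
)

```text
time_s: 11.95
tcp_pos: [0.5639, 0.1575, 0.1376]
tool_rot: [-0.002, -0.161, 0.987, -0.0]
force: [0.1, 0.0, -1.1]
grip_width: 0.0855
grasp_force: 0.0
```

Emit:
send_rows(
  motion=[1, 0, 0, 0, 0, 0, 0, 1, 0, 0, 0, 0, 0, 0, 1, 0, 0, 0, 0, 0, 0, 1, 0, 0, 0, 0, 0, 0, 1, 0, 0, 0, 0, 0, 0, 1, 0, 0, 0, 0, 0, 0, 1, 0, 0, 0, 0, 0, 0],
)

```text
time_s: 12.82
tcp_pos: [0.565, 0.1579, 0.1404]
tool_rot: [0.001, -0.161, 0.987, -0.0]
force: [-0.7, -4.5, 7.5]
grip_width: 0.0308
grasp_force: 59.3
```

Width is 31 mm, so the button is fully pressed. Pulling up steadily.

Emit:
send_rows(
  motion=[1, 0, 0, -0.4, 0, 0, 0, 1, 0, 0, -0.5, 0, 0, 0, 1, 0, 0, -0.5, 0, 0, 0, 1, 0, 0, -0.5, 0, 0, 0, 1, 0, 0, -0.5, 0, 0, 0, 1, 0, 0, -0.5, 0, 0, 0, 1, 0, 0, -0.5, 0, 0, 0, 1, 0, 0, -0.5, 0, 0, 0, 1, 0, 0, -0.5, 0, 0, 0, 1, 0, 0, -0.5, 0, 0, 0, 1, 0, 0, -0.4, 0, 0, 0, 1, 0, 0, 0, 0, 0, 0],
)

```text
time_s: 14.32
tcp_pos: [0.5648, 0.1581, 0.2723]
tool_rot: [0.0, -0.161, 0.987, -0.0]
force: [4.2, -2.9, -5.3]
grip_width: 0.0304
grasp_force: 61.4
```

Emit:
send_rows(
  motion=[1, 0, 0, -0.2, 0, 0, 0, 1, 0, 0, -0.1, 0, 0, 0, 1, 0, 0, 0, 0, 0, 0],
)

```text
time_s: 14.7
tcp_pos: [0.5647, 0.1581, 0.279]
tool_rot: [-0.0, -0.161, 0.987, -0.0]
force: [4.6, -3.7, -5.8]
grip_width: 0.0307
grasp_force: 61.4
```

Emit:
send_rows(
  motion=[1, 0, 0, -0.08, 0, 0, 0, 1, 0, 0, 0, 0, 0, 0],
)

```text
time_s: 14.95
tcp_pos: [0.5647, 0.1581, 0.2807]
tool_rot: [-0.0, -0.161, 0.987, -0.0]
force: [5.9, -2.0, -6.8]
grip_width: 0.0304
grasp_force: 61.1
```

Emit:
send_rows(
  motion=[1, 0, 0, -0.08, 0, 0, 0, 1, 0, 0, 0, 0, 0, 0],
)

```text
time_s: 15.2
tcp_pos: [0.5645, 0.1581, 0.281]
tool_rot: [-0.001, -0.161, 0.987, -0.0]
force: [9.4, -2.4, -23.0]
grip_width: 0.0305
grasp_force: 63.1
```

Emit:
send_rows(
  motion=[1, 0, 0, -0.06, 0, 0, 0, 1, 0, 0, 0, 0, 0, 0],
)

```text
time_s: 15.45
tcp_pos: [0.5643, 0.158, 0.2813]
tool_rot: [-0.002, -0.161, 0.987, -0.0]
force: [11.0, -2.5, -33.2]
grip_width: 0.0307
grasp_force: 63.2
```

At the second stop: the pull rises to 33 N with no more travel. I'll ease off a little and verify visually.

Emit:
send_rows(
  motion=[1, 0, 0, 0.03, 0, 0, 0, 1, 0, 0, 0, 0, 0, 0, 1, 0, 0, 0, 0, 0, 0],
)

```text
time_s: 15.82
tcp_pos: [0.5644, 0.1581, 0.2812]
tool_rot: [-0.002, -0.161, 0.987, -0.0]
force: [8.9, -1.9, -27.2]
grip_width: 0.03
grasp_force: 63.8
```

```bash
python3 - <<'E'
from h import *
a,m=snap('scene','s3.png')
cv2.imwrite('pics/s3c.png',cv2.resize(a[90:310,180:350,::-1],None,fx=2.7,fy=2.7,interpolation=cv2.INTER_CUBIC))
E
```

```text
(no output)
```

View pics/s3c.png

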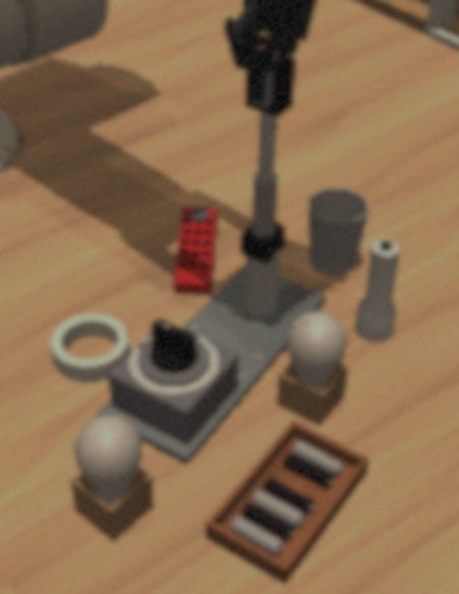

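The rod shows both tubes out, from the collar at (262,240) up to the head held at (270,85). The knob is along the stand and everything else is standing undisturbed.

```bash
python3 -c "
from workcell import arm
print(arm.finish_job())"
```

```text
the job is handed in; nothing more can be done
None
```

The job is handed in after about 16 s: the knob is at its zero stop, and the rod is held fully extended at its second stop (head about 141 mm up, pull about 27 N); in the last picture everything else was standing in place.

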